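# Set the feed on a blank gearbox selector by counting clicks

### The job

Set the feed gearbox on the bench to its fourth step. Pull the small upright clutch lever fully over towards you (out); leaving it out, turn the blank selector handle anticlockwise (seen from above) all the way to its end stop, then clockwise exactly four clicks and let it settle in that notch; finally push the clutch lever fully back in, away from you. Leave the tools around the gearbox where they lie.

Things in the scene. Friction and masses are not known exactly. Their poses are not given: they have to be found in the camera images.
- gearbox: Grey cast gearbox fixed to the bench, footing 200 x 290 mm. Origin: centre of its underside; own x points away from the robot (within 0.3 rad), y left, z up. Main case (190 x 190 mm, centre y +50 mm, top 80 mm up) carries the selector; a shaft end sticks out left to y +199 mm. Lower clutch case at y -150 to -40 mm: top 50 mm up, bearing cheeks to 79 mm.
- selector_axis (a point): On the selector's upright axis, on top of its blank round steel flange (100 mm across), 92 mm above the bench; z up. Flange and stops are mounted turned by up to 0.4 rad against the gearbox; this frame turns with the flange. Seen from above, the handle points at 240 deg minus the joint value, counted anticlockwise from this frame's x axis.
- selector_grip (a point): Middle of the selector's upright black round handgrip, fixed on the end of a steel arm 90 mm from the axis, 152 mm above the bench. The grip is 18 to 23 mm thick, 120 to 178 mm above the bench; take it from above in any yaw, it turns between the fingers. The arm below is 20 mm wide, its top 119 mm above the bench.
- selector (a joint): Selector angle (rad), growing clockwise seen from above. Seven notches 0.349 apart (31 mm at the grip), the first at 0; rigid end stops 0.02 beyond the first and last. A sprung ball pulls the handle into the nearest notch when let go; moving on a click takes about 6 N at the grip. Starts two to six clicks from the anticlockwise stop.
- clutch_ball (a point): Centre of the black 30 mm ball on the clutch lever (12 mm steel rod), 92 mm from the axle. The ball is about 142 mm above the bench when fully in or out and 158 mm halfway. Clear all round for the fingers, which may close along the axle and keep their yaw over the whole swing.
- clutch_axle (a point): Point on the clutch lever's level axle, below the middle of the ball's arc, 66 mm above the bench. Frame parallel to the gearbox: the axle runs along y, the lever swings in the x-z plane.
- clutch (a joint): Clutch lever angle (rad): 0 fully in (leaning 0.6 away from the robot, own +x), 1.2 fully out (leaning 0.6 towards it); lean from vertical towards +x = 0.6 minus the value. It is stiff (0.12 N m, about 1.5 N at the ball) and stays where it is left. Starts in.
- tape_measure: Yellow tape measure, 36 x 77 x 65 mm, standing on the bench left of the gearbox; origin at the centre of its underside. To be left alone.
- spanner_14: Flat steel open-ended spanner, 178 mm long, lying on the bench right of the gearbox; origin at its middle. To be left alone.
- dial_gauge: Round white dial gauge, 100 x 57 x 20 mm, lying on the bench right of the gearbox; origin at the centre of its underside. To be left alone.

How it is judged:
By the outcome, as a careful person would: the job done as asked, in the order asked, and still so for the second after the job is handed in, with the robot touching nothing.
It also fails if it takes over 59 s, if anything falls off the work surface, if the arm or the gripper's body presses on something with over 40 N, if the wrist force passes 120 N, or if a joint passes its speed limit or range.

### The arm

A 6-joint arm with a two-finger parallel gripper is mounted at the origin on a cart in front of the work surface, level with it; the furniture and walls round the work are solid. World frame = base frame: x ahead of the robot, y to its left, z up, the work surface at z = 0. Lengths are in mm, angles in degrees, forces in N, time in s.
With the tool pointing down it reaches from about 375 to 975 mm from the base axis. Payload 3.8 kg.
Tool frame: the origin (TCP) lies between the finger pads; the fingertips stand 25 mm ahead of it and the grasp point (between the pads) lies 6 mm ahead of it; z points along the fingers, y is the line along which they close (so a half turn about z gives the same grasp; the last joint's range is limited). The gripper opens to 88 mm and grips with 3 to 60 N. Pads are 18 mm wide; open, the fingers measure 123 mm over their backs; the gripper's body (75 mm by 187 mm) begins 45 mm behind the grasp point.
Start: joints at [67.386, 15.12, 91.902, -0, 72.978, -2.114], TCP at [236.392, 632.248, 263.706] pointing down, gripper open.
Joint ranges: [-150.88, 150.88], [-54.13, 125.18], [17.81, 147.31], [-75.09, 255.09], [0, 152.58], [-146.25, 146.25]. Speed limits (degrees/s): [147.25, 147.25, 180, 180, 180, 180].

### API

Orientations are given as [roll, pitch, yaw] about the fixed x, y, z axes, in that order (R = Rz(yaw) Ry(pitch) Rx(roll)).
In Python, from bench import arm, optics gives the robot as it stands (arm), with the cameras (optics).
- The arm moves only by the tool drive_effector, called after "Emit:" by a JSON object that holds its "name" and its "arguments". Schema: {"type":"object","properties":{"motion":{"type":"array","items":{"type":"array","items":{"type":"array","items":{"type":"number"},"minItems":7,"maxItems":7},"minItems":1,"maxItems":10},"minItems":1,"maxItems":1},"grip_force":{"type":"number"},"only":{"type":"string"},"quiet":{"type":"boolean"},"lines":{"type":"string"}},"required":["motion"],"additionalProperties":false}. motion is a list that holds a single list of rows (three levels of brackets), with 1 to 10 rows, each of 7 numbers: dx, dy, dz in parts of the range, where 1.0 means 750 mm, then a rotation vector rx, ry, rz in fractions of the full range, 1 being 45 degrees, then the finger opening in mm; each row is the pose to reach, as a shift and turn from the pose commanded when the call began, along the tool's axes at that moment; what a row does not reach only later rows make up. A row lasts 1/10 s, in which the tool goes at most 50 mm and 8.59 degrees, less where a joint would pass 70% of its speed; a pose out of reach is approached as far as the arm can. The fingers move at their own pace and stop on an object; grip_force is the grip in N (left out, the last holds). Time passes only in rows, so rows that do not move let the fingers close. The tool returns the time, the measured TCP pose, the force, the opening and the grip force at its end. only (a regular expression) keeps the lines of the reply that match it, lines (a string "A,B") keeps lines A to B, and quiet returns only ok. Shift and turn numbers lie between -1 and 1, and a call with a number outside is refused. Input that does not fit is refused with a message, and nothing moves.
- arm.get_state(): the state, without advancing time (a new reading comes with each control period).
- optics.camera(name): name is "side" or "top"; returns a dict with "color" (400x640x3 uint8, red, green, blue), "K" (3x3 intrinsics, pixels), "rvec" (rotation vector, rad) and "tvec" (3), from world to camera coordinates, as OpenCV has them. Camera axes: x right, y down, z forward; pixel columns grow to the right and rows downward; lengths in mm; the calibration is good to about 2 mm. A picture is of the moment at which its call begins. There is no depth.
- arm.hand_in(): hands the job in; it is judged then, once.
The state is a dict: "t": time; "q": joint angles; "qd": joint speeds; "joint_torque": joint torques, N m; "ee_pos": TCP position; "eef_rot": TCP orientation; "force": force on the tool from outside, world axes, zero at the start; "torque": the same for the moment, N m; "opening": finger opening in mm; "gripper_force": force on a finger pad.
Only numpy, scipy, OpenCV 4.12 (cv2) and the standard library are available. Lean on these libraries where they do the work, as an engineer would, in place of code of your own. Each camera call takes 0.05 s, during which the arm holds its last target. There are 200 camera calls.

## Working session

There is one attempt and no reset: what is moved stays moved. The work goes in short steps, Python scripts to look and compute and a tool call to move; the robot and the scene stay as the last step left them, time stands still between calls to the robot, and variables do not carry over. Pictures are saved under pics/ and viewed, at most 10 in all, crops included, and the job is handed in when it is done.

```bash
ls; mkdir -p pics; cat > h.py <<'E'
import numpy as np, cv2
from bench import arm, optics
def cam(n,f=None):
    c=optics.camera(n)
    if f: cv2.imwrite('pics/'+f,c['color'][:,:,::-1])
    return c
def ray(c,u,v):
    R=cv2.Rodrigues(np.array(c['rvec'],float))[0]; t=np.array(c['tvec'],float).ravel()
    d=R.T@np.linalg.solve(np.array(c['K']),[u,v,1.]); return -R.T@t,d
def onz(c,u,v,z):
    o,d=ray(c,u,v); return o+d*(z-o[2])/d[2]
def tri(c1,p1,c2,p2):
    o1,d1=ray(c1,*p1);o2,d2=ray(c2,*p2)
    s=np.linalg.lstsq(np.c_[d1,-d2],o2-o1,rcond=None)[0]
    a=o1+s[0]*d1;b=o2+s[1]*d2; return (a+b)/2,np.linalg.norm(a-b)
def proj(c,p): return cv2.projectPoints(np.array([p],float),np.array(c['rvec'],float),np.array(c['tvec'],float),np.array(c['K']),None)[0].ravel()
E
python3 - <<'E'
from h import *
for n in('side','top'):
    c=cam(n,n+'0.png'); print(n,ray(c,320,200))
print(arm.get_state())
E
```

```text
bench.py
pics
side (array([-272.72343796, -279.59155424,  751.75116811]), array([ 0.7745932 ,  0.20945825, -0.59689733]))
top (array([ 469.04613602,  -51.22092476, 1430.01299869]), array([ 0.08185529, -0.00149208, -0.99673773]))
{'t': 0.1, 'q': array([ 6.73871655e+01,  1.51634488e+01,  9.19717932e+01, -1.02693677e-03,
        7.29786889e+01, -2.11297227e+00]), 'qd': array([ 0.02220343, -0.04204155, -0.03084571, -0.03873624,  0.05208004,
        0.00218792]), 'joint_torque': array([ 2.67691739e-04, -5.03615856e+01, -3.58069503e+01,  7.30959792e-02,
        2.34258879e-02, -5.62182151e-05]), 'ee_pos': array([236.15583731, 631.71497292, 262.54428087]), 'eef_rot': array([-1.79886110e+02, -3.21993873e-03,  1.59500436e+02]), 'force': array([ 0.05227346, -0.13170218,  0.16799806]), 'torque': array([ 0.01680161, -0.00238969,  0.03637044]), 'gripper_force': 0.0, 'opening': 88.32547711624194}
```

View pics/top0.png

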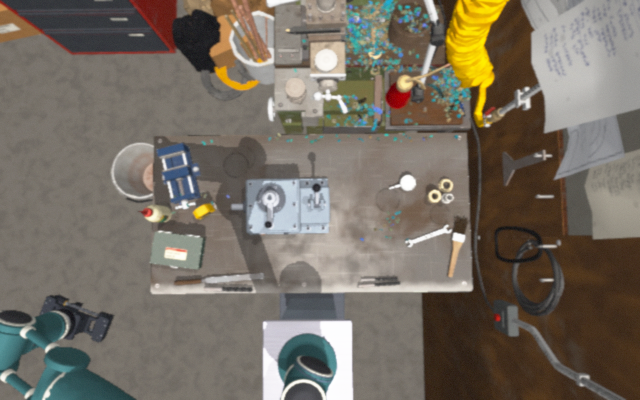

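View pics/side0.png

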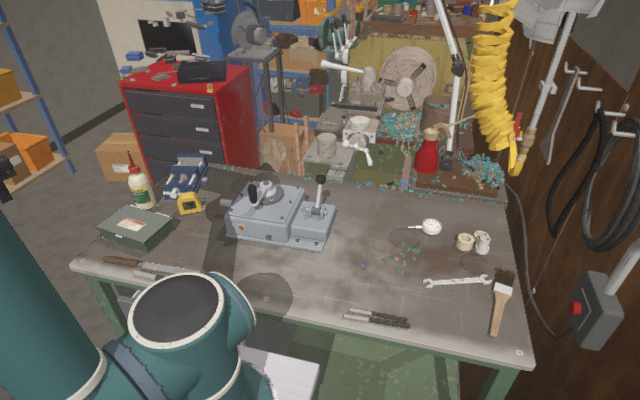

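The gearbox sits at about (288,205) in the top view and (280,215) in the side view. The selector is on the left and the clutch on the right. Next I'll zoom in on both views.

```bash
python3 - <<'E'
from h import *
a=cv2.imread('pics/top0.png')[145:245,225:345]; b=cv2.imread('pics/side0.png')[165:265,215:345]
a=cv2.resize(a,(480,400),interpolation=cv2.INTER_CUBIC); b=cv2.resize(b,(780,600),interpolation=cv2.INTER_CUBIC)
cv2.imwrite('pics/t1.png',a);cv2.imwrite('pics/s1.png',b)
E
```

```text
(no output)
```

View pics/t1.png

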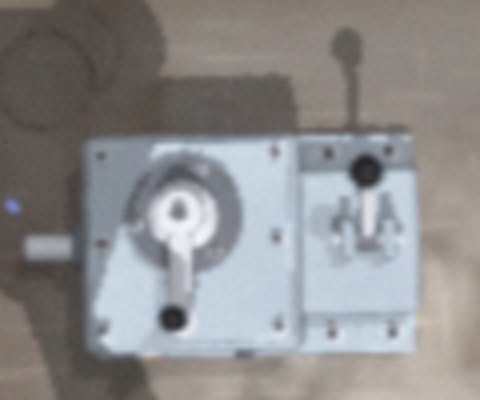

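View pics/s1.png

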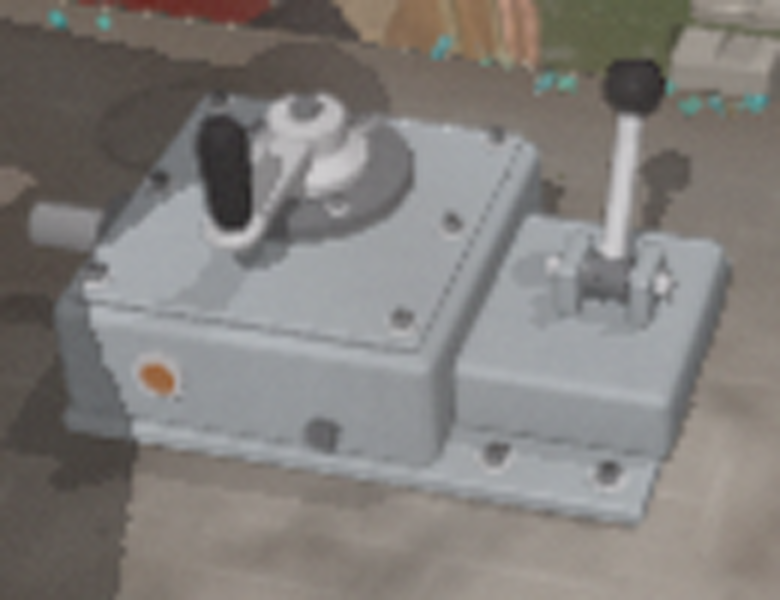

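Zoomed top view: ball at (367,170), grip top at (173,318), flange centre near (184,211). Zoomed side view: ball at (634,87), grip middle at (226,173). I'll measure these with masks.

```bash
python3 - <<'E'
from h import *
T=cam('top');S=cam('side')
def dark(c,u,v,r,th=60):
    im=c['color'][v-r:v+r,u-r:u+r].max(2); m=(im<th).astype(np.uint8)
    n,l,s,ce=cv2.connectedComponentsWithStats(m)
    i=l[tuple(np.argwhere(m)[np.argmin(((np.argwhere(m)-r)**2).sum(1))])]
    return ce[i]+[u-r,v-r],s[i]-[r-u,r-v,0,0,0]
b1,s1=dark(T,317,187,9);b2,s2=dark(S,320,179,12)
print('ball',b1,s1,b2,s2,tri(T,b1,S,b2),onz(T,*b1,142))
g1,s1=dark(T,268,224,9);g2,s2=dark(S,252,193,14)
print('grip',g1,s1,g2,s2,tri(T,g1,S,g2),onz(T,*g1,172),onz(S,*g2,149))
f=lambda u,v:(225+(u+.5)/4-.5,145+(v+.5)/4-.5)
print('flange',onz(T,*f(184,211),92))
for n,p,z in[('ftFL',(85,350),10),('ftFR',(412,352),10),('tRtop',(413,132),10),('case R far',(300,136),80),('case R near',(300,348),80),('case L far',(86,137),80),('case L near',(88,350),80),('pivot',(367,238),66)]: print(n,onz(T,*f(*p),z))
E
```

```text
ball [316.         187.13333333] [313 184   7   7  30] [323.05882353 179.05882353] [321 175   5   8  17] (array([619.0643156 , -44.02517872, 140.8625995 ]), np.float64(7.890345980770787)) [617.87496704 -40.23315202 142.        ]
grip [267.72222222 224.16666667] [266 222   5   5  18] [252.43518519 193.78703704] [248 185   9  18 108] (array([496.44667569, 119.32171911, 144.89296095]), np.float64(1.5146494467535139)) [495.58564127 116.4149257  172.        ] [491.42149284 115.87659751 149.        ]
flange [589.55652112 117.08842091  92.        ]
ftFL [470.74097717 217.60778628  10.        ]
ftFR [466.39918474 -79.99714373  10.        ]
tRtop [667.83786526 -83.00745483  10.        ]
case R far [655.44896975  17.23548567  80.        ]
case R near [470.80140891  18.22045723  80.        ]
case L far [656.32651748 204.29357512  80.        ]
case L near [470.63534656 201.75637433  80.        ]
pivot [566.64685089 -40.40419215  66.        ]
```

```bash
cat >> h.py <<'E'
from scipy.spatial.transform import Rotation as Ro
def go(x,y,z,yaw):
    s=arm.get_state(); R=Ro.from_euler('xyz',s['eef_rot'],degrees=True)
    d=R.inv().apply(np.array([x,y,z])-s['ee_pos']); r=(R.inv()*Ro.from_euler('xyz',[180,0,yaw],degrees=True)).as_rotvec(degrees=True)
    print('shift',d.round(1),'rot',r.round(1))
E
python3 -c "
from h import *
go(617.5,-41,240,179.2)"
```

```text
shift [-592.8 -496.7   23.5] rot [ -0.1  -0.  -19.7]
```

Units first: shifts go in shares of 750 mm and turns go in shares of 45 degrees. So -593 mm is -0.7907, -540 mm is -0.72, -19.7 degrees is -0.4378.

Emit:
{"name": "drive_effector", "arguments": {"motion": [[[-0.08,-0.0667,0,0,0,-0.0444,88],[-0.16,-0.1333,0,0,0,-0.0889,88],[-0.24,-0.2,0,0,0,-0.1333,88],[-0.32,-0.2667,0,0,0,-0.1778,88],[-0.4,-0.3333,0,0,0,-0.2222,88],[-0.48,-0.4,0,0,0,-0.2667,88],[-0.56,-0.4667,0,0,0,-0.3111,88],[-0.64,-0.5333,0,0,0,-0.3556,88],[-0.72,-0.6,0,0,0,-0.4,88],[-0.7907,-0.6627,0.0267,0,0,-0.4378,88]]], "grip_force": 20}}

```text
t: 1.2
ee_pos: [484.6, 196.0, 261.2]
eef_rot: [180.0, 0.1, 179.3]
force: [0.9, 0.2, 0.4]
opening: 88.2
gripper_force: 0.0
```

Emit:
{"name": "drive_effector", "arguments": {"motion": [[[0,0,0,0,0,0,88]]]}}

```text
t: 1.3
ee_pos: [485.8, 192.9, 260.3]
eef_rot: [-179.9, 0.0, 178.9]
force: [-0.0, 0.3, 0.2]
opening: 88.3
gripper_force: 0.0
```

```bash
python3 -c "
from h import *
go(617.5,-41,240,179.2)"
```

```text
shift [-136.3 -231.1   20.9] rot [-0.1  0.  -0.3]
```

In the tool's units: -231 mm is -0.308, -195 mm is -0.26, -0.3 degrees is -0.0067.

Emit:
{"name": "drive_effector", "arguments": {"motion": [[[-0.0307,-0.052,0,0,0,0,88],[-0.0613,-0.104,0,0,0,0,88],[-0.092,-0.156,0,0,0,0,88],[-0.1227,-0.208,0,0,0,0,88],[-0.1533,-0.26,0,0,0,0,88],[-0.1813,-0.308,0.0133,0,0,-0.0067,88],[-0.1813,-0.308,0.0267,0,0,-0.0067,88],[-0.1813,-0.308,0.0267,0,0,-0.0067,88]]]}}

```text
t: 2.1
ee_pos: [615.3, -34.9, 238.1]
eef_rot: [179.9, -0.3, 179.4]
force: [-0.3, 0.8, -0.3]
opening: 88.0
gripper_force: 0.0
```

```bash
python3 - <<'E'
from h import *
go(617.5,-40.5,148,179.2)
c=cam('top','t2.png');im=cv2.imread('pics/t2.png')[145:245,225:345]
cv2.imwrite('pics/t2z.png',cv2.resize(im,(480,400)))
b=cam('side'); cv2.imwrite('pics/s2z.png',cv2.resize(b['color'][100:260,215:375,::-1],(600,600),interpolation=cv2.INTER_CUBIC))
E
```

```text
shift [-2.6 -5.7 90.1] rot [ 0.1 -0.3  0.2]
```

View pics/s2z.png

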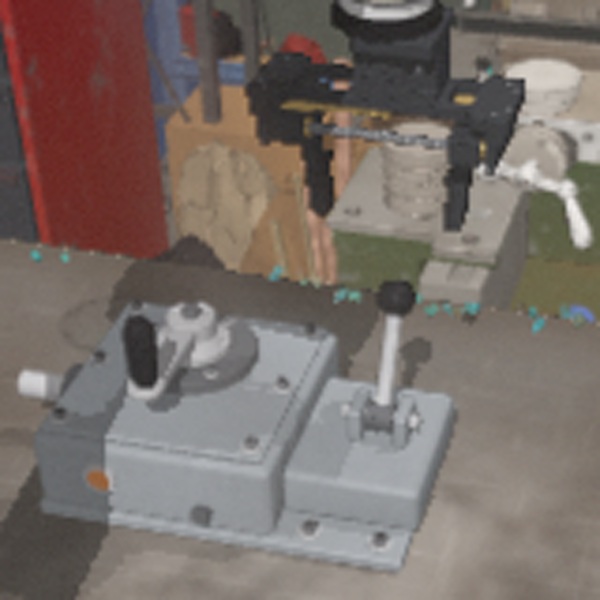

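The gripper hovers upright above the ball, which is at (397,299) in this crop, with the fingers on either side. It is about 5 mm left of it, matching the computed shift. I'll descend and close.

In the tool's units: 90 mm is 0.12, 80 mm is 0.1067.

Emit:
{"name": "drive_effector", "arguments": {"motion": [[[-0.004,-0.008,0.0533,0,0,0,88],[-0.004,-0.008,0.1067,0,0,0,88],[-0.004,-0.008,0.12,0,0,0,88],[-0.004,-0.008,0.12,0,0,0,60]]], "grip_force": 15}}

```text
t: 2.6
ee_pos: [617.6, -39.5, 149.0]
eef_rot: [180.0, -0.2, 179.6]
force: [-0.0, -0.0, 0.0]
opening: 81.8
gripper_force: 0.0
```

Emit:
{"name": "drive_effector", "arguments": {"motion": [[[0,0,0,0,0,0,25],[0,0,0,0,0,0,25],[0,0,0,0,0,0,25],[0,0,0,0,0,0,25],[0,0,0,0,0,0,25]]], "grip_force": 15}}

```text
t: 3.1
ee_pos: [619.9, -41.2, 151.5]
eef_rot: [-180.0, 0.1, 179.5]
force: [0.0, 0.2, -0.0]
opening: 42.2
gripper_force: 0.0
```

Emit:
{"name": "drive_effector", "arguments": {"motion": [[[0,0,0,0,0,0,25],[0,0,0,0,0,0,25],[0,0,0,0,0,0,25],[0,0,0,0,0,0,25]]], "grip_force": 15}}

```text
t: 3.5
ee_pos: [619.5, -39.9, 150.8]
eef_rot: [179.9, 0.0, 179.5]
force: [0.1, 4.4, 1.5]
opening: 28.5
gripper_force: 15.0
```

```bash
python3 -c "
from h import *
go(617.5,-41,148,179.2)"
```

```text
shift [ 2.  -1.2  2.8] rot [0.1 0.  0.3]
```

In the tool's units: 105 mm is 0.14, 104 mm is 0.1387.

Emit:
{"name": "drive_effector", "arguments": {"motion": [[[0.0107,-0.0063,-0.0063,0,0,0,25],[0.0213,0,-0.0117,0,0,0,25],[0.0328,0,-0.016,0,0,0,25],[0.0449,0,-0.0191,0,0,0,25],[0.0692,0,-0.0215,0,0,0,25],[0.0936,0,-0.0191,0,0,0,25],[0.1171,0,-0.0117,0,0,0,25],[0.128,0,-0.0063,0,0,0,25],[0.1387,0,0,0,0,0,25],[0.14,0,0.0013,0,0,0,25]]]}}

```text
t: 4.5
ee_pos: [515.8, -41.1, 150.7]
eef_rot: [-179.9, 0.3, 179.5]
force: [5.3, -0.2, -0.6]
opening: 28.7
gripper_force: 15.0
```

Emit:
{"name": "drive_effector", "arguments": {"motion": [[[0,0,0,0,0,0,25],[0,0,0,0,0,0,25]]]}}

```text
t: 4.7
ee_pos: [515.8, -41.1, 150.7]
eef_rot: [-179.9, 0.2, 179.5]
force: [4.3, -1.8, -1.7]
opening: 28.6
gripper_force: 15.0
```

In the tool's units: 6 mm is 0.008, 4 mm is 0.0053.

Emit:
{"name": "drive_effector", "arguments": {"motion": [[[0.004,0,0.0027,0,0,0,25],[0.008,0,0.0053,0,0,0,25],[0.008,0,0.0053,0,0,0,25]]]}}

```text
t: 5.0
ee_pos: [515.5, -41.1, 150.5]
eef_rot: [-179.9, 0.9, 179.5]
force: [12.7, 1.5, 3.6]
opening: 29.1
gripper_force: 15.0
```

In the tool's units: -90 mm is -0.12, -70 mm is -0.0933.

Emit:
{"name": "drive_effector", "arguments": {"motion": [[[-0.0053,0,-0.004,0,0,0,25],[-0.008,0,-0.0053,0,0,0,70],[-0.008,0,-0.0053,0,0,0,70],[-0.008,0,-0.0053,0,0,0,70],[-0.008,0,-0.0053,0,0,0,70],[-0.008,0,-0.0053,0,0,0,70],[-0.008,0,-0.04,0,0,0,70],[-0.008,0,-0.0933,0,0,0,70],[-0.008,0,-0.12,0,0,0,70],[-0.008,0,-0.12,0,0,0,70]]]}}

```text
t: 6.0
ee_pos: [516.7, -40.4, 239.5]
eef_rot: [-179.9, 0.4, 179.5]
force: [0.4, 0.2, 0.5]
opening: 69.7
gripper_force: 0.0
```

```bash
python3 - <<'E'
from h import *
T=cam('top');S=cam('side','s3.png')
cv2.imwrite('pics/s3z.png',cv2.resize(S['color'][100:260,215:375,::-1],(600,600),interpolation=cv2.INTER_CUBIC))
go(495,117.5,245,179.5)
# grip ellipse via mask in side
im=S['color'][180:206,240:264].max(2); m=(im<60).astype(np.uint8); ys,xs=np.nonzero(m)
print(xs.mean()+240,ys.mean()+180,[onz(S,xs[ys==y].mean()+240,y+180,z) for y,z in((ys.min()+2,176),(ys.max()-2,124))])
E
```

```text
shift [ 20.6 157.4  -9.6] rot [-0.  0.  0.]
252.34426229508196 193.14754098360655 [array([485.53463631, 111.37326549, 176.        ]), array([496.57322413, 117.91956482, 124.        ])]
```

View pics/s3z.png

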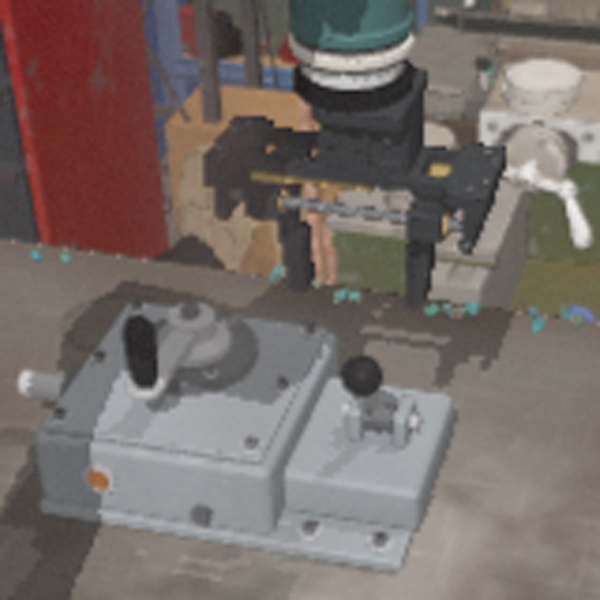

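The clutch ball now leans towards the robot, at (361,376) in the crop, so it is out. The gripper is clear above it. Next is the selector grip.

In the tool's units: 157 mm is 0.2093, 120 mm is 0.16.

Emit:
{"name": "drive_effector", "arguments": {"motion": [[[0.0067,0.0533,0,0,0,0,70],[0.0133,0.1067,0,0,0,0,70],[0.02,0.16,0,0,0,0,70],[0.0275,0.2093,0,0,0,0,70],[0.0275,0.2093,0,0,0,0,70],[0.0275,0.2093,0,0,0,0,70]]], "grip_force": 15}}

```text
t: 6.7
ee_pos: [493.9, 117.3, 233.5]
eef_rot: [-179.9, -0.2, 179.6]
force: [-0.1, -0.7, -0.5]
opening: 70.0
gripper_force: 0.0
```

```bash
python3 -c "
from h import *
go(495,117.5,162,179.5)"
```

```text
shift [-1.3  0.3 71.5] rot [-0.1 -0.2  0.1]
```

In the tool's units: 71 mm is 0.0947, 70 mm is 0.0933.

Emit:
{"name": "drive_effector", "arguments": {"motion": [[[-0.0013,0,0.0467,0,0,0,70],[-0.0013,0,0.0933,0,0,0,60],[-0.0013,0,0.0947,0,0,0,12],[-0.0013,0,0.0947,0,0,0,12],[-0.0013,0,0.0947,0,0,0,12],[-0.0013,0,0.0947,0,0,0,12],[-0.0013,0,0.0947,0,0,0,12],[-0.0013,0,0.0947,0,0,0,12],[-0.0013,0,0.0947,0,0,0,12],[-0.0013,0,0.0947,0,0,0,12]]], "grip_force": 15}}

```text
t: 7.7
ee_pos: [497.4, 117.8, 166.3]
eef_rot: [179.9, 0.2, 179.5]
force: [-0.1, 3.9, 5.4]
opening: 21.1
gripper_force: 14.9
```

```bash
python3 - <<'E'
from h import *
T=cam('top','t4.png'); s=arm.get_state(); print(s['ee_pos'],s['force'],s['opening'],s['gripper_force'])
im=T['color'][145:245,225:345,::-1]; cv2.imwrite('pics/t4z.png',cv2.resize(im,(720,600),interpolation=cv2.INTER_CUBIC))
E
```

```text
[497.38916253 117.87360997 166.32816246] [-0.37882714  3.5053713   5.55117472] 21.21920099914862 14.906320637228418
```

In the tool's units: -30.8 mm is -0.0411, -23.3 mm is -0.0311.

Emit:
{"name": "drive_effector", "arguments": {"motion": [[[-0.0004,-0.0104,0,0,0,0,12],[-0.0019,-0.0208,0,0,0,0,12],[-0.0041,-0.0311,0,0,0,0,12],[-0.0072,-0.0411,0,0,0,0,12],[-0.0072,-0.0411,0,0,0,0,12]]], "grip_force": 20}}

```text
t: 8.25
ee_pos: [501.5, 87.2, 165.9]
eef_rot: [179.8, 0.0, 179.5]
force: [-2.9, 5.9, 7.5]
opening: 21.5
gripper_force: 19.9
```

Emit:
{"name": "drive_effector", "arguments": {"motion": [[[-0.004,-0.0096,0,0,0,0,12],[-0.0089,-0.0189,0,0,0,0,12],[-0.0145,-0.0277,0,0,0,0,12],[-0.0145,-0.0277,0,0,0,0,12]]]}}

```text
t: 8.65
ee_pos: [513.3, 64.5, 165.7]
eef_rot: [-179.9, 0.2, 179.6]
force: [0.5, -1.0, 6.3]
opening: 21.5
gripper_force: 20.7
```

In the tool's units: -6.3 mm is -0.0084, -4.8 mm is -0.0064.

Emit:
{"name": "drive_effector", "arguments": {"motion": [[[-0.0064,-0.0084,0,0,0,0,12],[-0.0064,-0.0084,0,0,0,0,12]]]}}

```text
t: 8.85
ee_pos: [516.4, 60.3, 165.5]
eef_rot: [179.8, -0.1, 179.5]
force: [-3.5, 6.4, 9.5]
opening: 21.6
gripper_force: 19.9
```

Emit:
{"name": "drive_effector", "arguments": {"motion": [[[-0.0071,-0.0076,0,0,0,0,12],[-0.0071,-0.0076,0,0,0,0,12]]]}}

```text
t: 9.05
ee_pos: [517.7, 59.2, 164.9]
eef_rot: [179.3, -0.6, 179.3]
force: [-14.4, 23.3, 15.2]
opening: 21.6
gripper_force: 19.7
```

Emit:
{"name": "drive_effector", "arguments": {"motion": [[[-0.0076,-0.0071,0,0,0,0,12],[-0.0076,-0.0071,0,0,0,0,12]]]}}

```text
t: 9.25
ee_pos: [521.0, 58.0, 163.7]
eef_rot: [178.9, -0.9, 179.3]
force: [-17.9, 40.3, 13.3]
opening: 22.5
gripper_force: 19.7
```

The force rose to 40 N, so the handle is against the stop, about 39.5° anticlockwise of where it started (two clicks). Now clockwise.

In the tool's units: 11 mm is 0.0147, 5.7 mm is 0.0076.

Emit:
{"name": "drive_effector", "arguments": {"motion": [[[0.0076,0.0071,0,0,0,0,12],[0.0147,0.0147,0,0,0,0,12],[0.0147,0.0147,0,0,0,0,12],[0.0147,0.0147,0,0,0,0,12]]]}}

```text
t: 9.65
ee_pos: [518.7, 61.2, 164.2]
eef_rot: [179.8, 0.3, 179.5]
force: [9.3, 8.2, -6.8]
opening: 21.1
gripper_force: 20.1
```

Emit:
{"name": "drive_effector", "arguments": {"motion": [[[0.0064,0.0084,0,0,0,0,12],[0.012,0.0172,0,0,0,0,12],[0.0169,0.0265,0,0,0,0,12],[0.0209,0.0361,0,0,0,0,12],[0.024,0.0461,0,0,0,0,12],[0.0263,0.0564,0,0,0,0,12],[0.0277,0.0668,0,0,0,0,12],[0.0281,0.0772,0,0,0,0,12],[0.0281,0.0772,0,0,0,0,12],[0.0281,0.0772,0,0,0,0,12]]]}}

```text
t: 10.65
ee_pos: [494.2, 117.5, 163.7]
eef_rot: [180.0, -0.3, 179.5]
force: [-6.3, 1.2, 1.1]
opening: 21.3
gripper_force: 20.0
```

In the tool's units: 57.9 mm is 0.0772, 51.6 mm is 0.0688.

Emit:
{"name": "drive_effector", "arguments": {"motion": [[[-0.0004,0.0104,0,0,0,0,12],[-0.0019,0.0208,0,0,0,0,12],[-0.0041,0.0311,0,0,0,0,12],[-0.0072,0.0411,0,0,0,0,12],[-0.0112,0.0507,0,0,0,0,12],[-0.0161,0.06,0,0,0,0,12],[-0.0217,0.0688,0,0,0,0,12],[-0.0281,0.0772,0,0,0,0,12],[-0.0281,0.0772,0,0,0,0,12],[-0.0281,0.0772,0,0,0,0,12]]]}}

```text
t: 11.65
ee_pos: [517.9, 175.4, 163.8]
eef_rot: [180.0, -0.0, 179.5]
force: [1.3, 2.3, -9.4]
opening: 21.5
gripper_force: 21.1
```

Emit:
{"name": "drive_effector", "arguments": {"motion": [[[0,0,0,0,0,0,12]]]}}

```text
t: 11.75
ee_pos: [517.8, 175.1, 163.8]
eef_rot: [180.0, -0.0, 179.5]
force: [1.5, 2.0, -11.7]
opening: 21.1
gripper_force: 20.9
```

In the tool's units: -120 mm is -0.16, -80 mm is -0.1067.

Emit:
{"name": "drive_effector", "arguments": {"motion": [[[0,0,0,0,0,0,60],[0,0,0,0,0,0,60],[0,0,0,0,0,0,60],[0,0,0,0,0,0,60],[0,0,0,0,0,0,60],[0,0,-0.0533,0,0,0,60],[0,0,-0.1067,0,0,0,60],[0,-0.0533,-0.1067,0,0,0,60],[0,-0.1067,-0.1067,0,0,0,60],[0,-0.16,-0.1067,0,0,0,60]]]}}

```text
t: 12.75
ee_pos: [517.0, 53.8, 245.6]
eef_rot: [-180.0, 0.1, 179.6]
force: [0.5, -0.1, -0.6]
opening: 60.1
gripper_force: 0.0
```

```bash
python3 - <<'E'
from h import *
go(513.7,-41,240,179.5)
T=cam('top');S=cam('side')
cv2.imwrite('pics/s5z.png',cv2.resize(S['color'][100:260,215:375,::-1],(600,600),interpolation=cv2.INTER_CUBIC))
im=S['color'][165:206,225:272].max(2); m=(im<60).astype(np.uint8)
n,l,s,ce=cv2.connectedComponentsWithStats(m)
for i in range(1,n):
    if s[i,4]>30:
        p=ce[i]+[225,165]; g=onz(S,*p,149); print(s[i],p,g,np.degrees(np.arctan2(g[1]-117.5,g[0]-588))%360,np.hypot(g[1]-117.5,g[0]-588))
E
```

```text
shift [  2.6 -94.8   5.6] rot [-0.   0.1  0.1]
[  7  12   9  19 124] [236.03225806 186.00806452] [514.60536988 174.57362722 149.        ] 142.13040861538678 92.97403214783697
```

View pics/s5z.png

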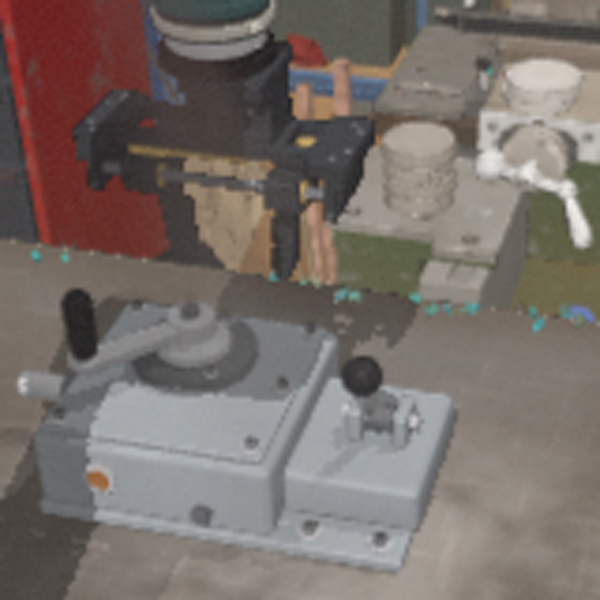

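The handle points left and towards the robot, with the grip at (80,325) in the crop. It measures about 142° ± 3 against 179° at the start, which fits notch 4. The clutch is still out, with its ball at (361,376). Now I'll push it back in.

In the tool's units: -95 mm is -0.1267, -48 mm is -0.064.

Emit:
{"name": "drive_effector", "arguments": {"motion": [[[0.0013,-0.064,0,0,0,0,70],[0.0027,-0.1267,0,0,0,0,70],[0.0027,-0.1267,0,0,0,0,70],[0.0027,-0.1267,0,0,0,0,70]]]}}

```text
t: 13.25
ee_pos: [514.0, -40.5, 244.7]
eef_rot: [180.0, 0.0, 179.4]
force: [-0.5, 0.3, 0.7]
opening: 69.8
gripper_force: 0.0
```

```bash
python3 -c "
from h import *
go(515,-41,150,179.5)"
```

```text
shift [-1.  -0.6 94.7] rot [ 0.   0.  -0.1]
```

In the tool's units: 94 mm is 0.1253, 90 mm is 0.12.

Emit:
{"name": "drive_effector", "arguments": {"motion": [[[-0.0013,0,0.06,0,0,0,70],[-0.0013,0,0.12,0,0,0,70],[-0.0013,0,0.1253,0,0,0,70],[-0.0013,0,0.1253,0,0,0,25],[-0.0013,0,0.1253,0,0,0,25],[-0.0013,0,0.1253,0,0,0,25],[-0.0013,0,0.1253,0,0,0,25],[-0.0013,0,0.1253,0,0,0,25],[-0.0013,0,0.1253,0,0,0,25],[-0.0013,0,0.1253,0,0,0,25]]], "grip_force": 15}}

```text
t: 14.25
ee_pos: [515.8, -41.0, 151.9]
eef_rot: [-179.9, 0.1, 179.5]
force: [-1.3, -4.4, 5.5]
opening: 28.8
gripper_force: 15.0
```

Emit:
{"name": "drive_effector", "arguments": {"motion": [[[-0.0107,0,-0.0063,0,0,0,25],[-0.0213,0,-0.0117,0,0,0,25],[-0.0328,0,-0.016,0,0,0,25],[-0.0449,0,-0.0191,0,0,0,25],[-0.0692,0,-0.0215,0,0,0,25],[-0.0936,0,-0.0191,0,0,0,25],[-0.1171,0,-0.0117,0,0,0,25],[-0.128,0,-0.0063,0,0,0,25],[-0.1387,0,0,0,0,0,25],[-0.14,0,0.0013,0,0,0,25]]]}}

```text
t: 15.25
ee_pos: [621.6, -39.9, 149.9]
eef_rot: [179.9, 0.1, 179.5]
force: [-0.5, 5.6, 8.6]
opening: 28.6
gripper_force: 15.0
```

Emit:
{"name": "drive_effector", "arguments": {"motion": [[[-0.004,0,0.0027,0,0,0,25],[-0.008,0,0.0053,0,0,0,25],[-0.008,0,0.0053,0,0,0,25]]]}}

```text
t: 15.55
ee_pos: [625.1, -39.9, 146.8]
eef_rot: [179.9, -0.1, 179.5]
force: [-6.0, 5.3, 11.9]
opening: 28.3
gripper_force: 13.8
```

In the tool's units: -120 mm is -0.16, -90 mm is -0.12.

Emit:
{"name": "drive_effector", "arguments": {"motion": [[[0.0067,0,-0.004,0,0,0,25],[0.0067,0,-0.004,0,0,0,70],[0.0067,0,-0.004,0,0,0,70],[0.0067,0,-0.004,0,0,0,70],[0.0067,0,-0.004,0,0,0,70],[0.0067,0,-0.004,0,0,0,70],[0.0067,0,-0.06,0,0,0,70],[0.0067,0,-0.12,0,0,0,70],[0.0067,0,-0.16,0,0,0,70],[0.0067,0,-0.16,0,0,0,70]]]}}

```text
t: 16.55
ee_pos: [624.1, -41.7, 272.2]
eef_rot: [-179.9, 0.6, 179.5]
force: [0.4, 0.0, 0.6]
opening: 69.7
gripper_force: 0.0
```

```bash
python3 - <<'E'
from h import *
S=cam('side');T=cam('top')
cv2.imwrite('pics/s6z.png',cv2.resize(S['color'][100:260,215:375,::-1],(600,600),interpolation=cv2.INTER_CUBIC))
im=S['color'][165:206,225:272].max(2); m=(im<60).astype(np.uint8)
n,l,s,ce=cv2.connectedComponentsWithStats(m)
for i in range(1,n):
    if s[i,4]>30: print(s[i],ce[i]+[225,165])
E
```

```text
[  7  12   9  19 120] [235.95833333 185.8       ]
```

View pics/s6z.png

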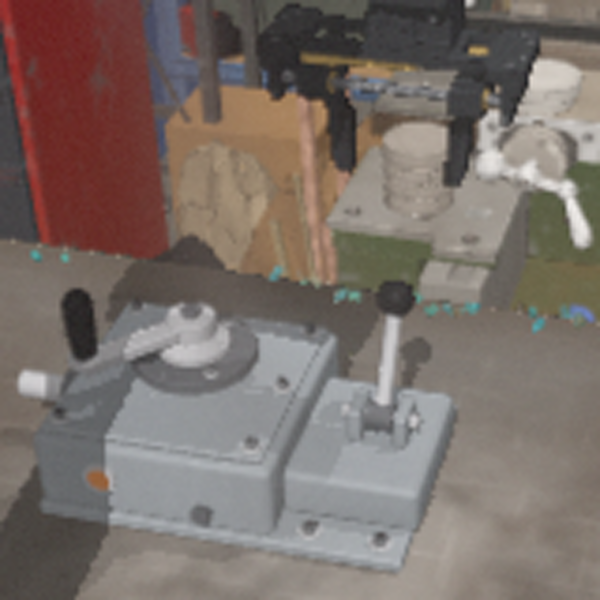

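The clutch ball is back at (397,299) in the crop, exactly where it was when fully in. The selector grip hasn't moved from (80,325), and the gripper is clear of everything. I'm handing in.

```bash
python3 -c "
from h import *
print(arm.hand_in())"
```

```text
the job is handed in; nothing more can be done
None
```

The gearbox is set to its fourth step and the job is handed in: clutch pulled out, selector turned to its anticlockwise stop, then four clicks clockwise into its notch (checked by camera angle), and clutch pushed fully back in, at about 17 s of the 59 s allowed.

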